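Punch the hinge pin out of the folded desk lamp

ROBOT

A 7-joint arm with a two-finger parallel gripper is mounted at the origin on the work surface. World frame = base frame: x ahead of the robot, y to its left, z up, the work surface at z = 0. Lengths are in m, angles in rad, forces in N, time in s.
With the tool pointing down it reaches from about 0.4 to 0.85 m from the base axis. Payload 4.5 kg.
Tool frame: the origin (TCP) lies midway between the tips of the shut fingers; the grasp point (between the pads) lies grip_depth behind it (grip_depth is the distance from the TCP to the grasp point, in m); z points along the fingers, y is the line along which they close (so a half turn about z gives the same grasp; the last joint's range is limited). The gripper opens to 88 mm and grips with 3 to 60 N. Pads are 18 mm wide; open, the fingers measure 123 mm over their backs; the gripper's body (75 mm by 187 mm) begins 45 mm behind the grasp point.
Start: joints at [-1.085, 0.689, -0.195, 1.565, 0.157, 0.902, -0.215], TCP at [0.273, 0.562, 0.239] pointing down, gripper open.
Joint ranges: [-3.01, 3.01], [-0.46, 2.08], [-1.47, 1.51], [0.13, 2.56], [-1, 4.14], [0.04, 2.09], [-2.66, 2.66]. Speed limits (rad/s): [2.57, 2.57, 3.14, 3.14, 3.14, 3.14, 3.14].

INTERFACE

Orientations are given as a rotation vector (axis times angle).
In Python, from rig import * gives the robot as it stands. The module is installed in compiled form; this text tells all that it offers.
- The arm moves only by the shell command python3 -m jog 'ROWS' [FORCE]. ROWS is JSON, a list that holds one entry, the list of rows, each a list of 7 numbers: the shift along the tool's x, y, z each as a share of 500 mm, from -1 to 1, then the turn, a rotation vector about the tool's x, y, z each as a share of 0.5 rad, from -1 to 1, then the opening, from -1 (shut) to 1 (fully open), so that 0 is half open. In form: [[[dx, dy, dz, rx, ry, rz, fingers], ...]]. A call has 1 to 8 rows; each row is the pose to reach, as a shift and turn from the pose commanded when the call began, along the tool's axes at that moment; what a row does not reach only later rows make up. A row lasts 1/12 s, in which the tool goes at most 41.7 mm and 7.16 degrees, less where a joint would pass 70% of its speed; a pose out of reach is approached as far as the arm can. A call with a number of a shift or a turn outside -1 to 1 is refused whole. A call with a gripper value outside its range is refused whole. The fingers move at their own pace and stop on an object; FORCE is the grip in N (left out, the last holds). Time passes only in rows, so rows that repeat a pose let the fingers close. It gives the time, the measured TCP pose, the force, the opening and the grip force at its end, in the units of the state.
- state(): the state, without advancing time (a new reading comes with each control period).
- read_camera(name): name is "scene" or "top" or "wrist"; returns the picture (420x560x3 uint8, red, green, blue); there is no depth.
- camera_params(name): a dict with "fovy" (degrees; the focal length in pixels is half the picture's height over the tangent of half this angle, whatever the lens; pixels are square), "cx", "cy" (the principal point, pixels), "D" ([k1, k2, p1, p2, k3] as OpenCV has them; the pictures are not rectified), "world_from_camera" (4x4, takes a point from camera to world coordinates). Camera axes: x right, y down, z forward; pixel columns grow to the right and rows downward; lengths in m; the calibration is good to about 2 mm. A picture is of the moment at which its call begins: read the wrist's pose just before it. camera_params takes no time and is no camera call; for the wrist camera it gives the pose at the moment of the call.
- finish_job(): hands the job in; it is judged then, once.
Trained networks look in the newest picture that a camera, given by its name, has taken for a name from the list of things; names that differ only in an ending like _2 or _b are one class to them, and where a whole thing is asked for, a point or a joint stands for the part that bears it (a point fixed in the world has none). Each returns a list of dicts, best first, with "score" (0 to 1); they miss things now and then, are a little off and sometimes report something else, mostly with a low value. They report only what shows in the picture. A call takes as long as a camera call. They do not tell look-alikes from the thing itself.
- outline_of(query, camera): "pixels" (420x560 bool, what is visible of it) and "bbox" ([left, top, right, bottom] in pixels, round what is visible of it).
- place_of(query, camera): "pixel" ([column, row] in pixels: a listed point, or the origin of a listed thing).
The state is a dict: "clock": time; "q": joint angles; "joint_vel": joint speeds; "joint_torque": joint torques, N m; "tcp_pos": TCP position; "tcp_rot": TCP orientation; "wrist_force": force on the tool from outside, world axes, zero at the start; "ft_torque": the same for the moment, N m; "opening": finger opening in m; "grip_force": force on a finger pad.
Only numpy, scipy, OpenCV 4.12 (cv2) and the standard library are available. Lean on these libraries where they do the work, as an engineer would, in place of code of your own. Each camera call takes 0.05 s, during which the arm holds its last target. There are 200 camera calls.

TASK

The hinge pin of the folded-down desk lamp has to come out. First bring the catch tray (the one with the upright tab) in under the hinge so that its pan lies centred below the pin; then take the punch from its wooden stand, press the pin down with it, right through the hinge, so that it drops into the tray, and put the punch back upright in the same stand. Never touch the pin with the gripper, and leave the tray standing on the desk under the hinge with the pin in it.

Things in the scene. Friction and masses are not known exactly. Their poses are not given: they have to be found in the camera images.
- hinge_bore (a point): Hole axis at the top face of the hinge plate (70 x 70 mm, square to x, y; 85 to 115 mm above desk, open space below). Plate overhangs from a pillar at +x, whose face is 70 mm from the axis, lamp arm beyond it (to 120 mm high); below, it is open at -x (front) and both sides. Hole: 30 mm wide for the top 10 mm, with two spring balls at -y, +y, then 20 mm wide right through.
- pin: Hinge pin, round steel, 18 mm thick, 60 mm long, upright in the hole; origin at its middle, z along it. Its top stands 22 mm above the plate. Spring balls hold it: pressing it down takes 3 to 10 N; after 28 mm, its top 6 mm below the plate's top, it lets go and drops. The punch may follow to 12 mm below the plate's top. A loose shorter pin in a plain square dish is not it.
- tray: Loose aluminium catch tray, 0.3 kg. Origin: underside, centre of its pan (90 x 90 mm, 25 mm high, walls and floor 3 mm), z up. A flat tongue leads along -x to an upright grip tab centred 100 mm from the origin, 12 mm thick (y), 30 mm long (x), top 75 mm above the desk: grip at 55 mm. Slides or can be carried. With its x along the hinge's x and pan below the pin, the tab is clear of the plate.
- punch: Steel punch, loose, 0.2 kg, upright. Origin: middle of its ribbed grip (24 mm thick, 60 mm long), z up. Guard disc 40 mm wide 30 to 36 mm below it, then 10 mm shank, flat tip 91 mm below it. Starts in a fixed wooden block 60 mm wide and high, 20 mm hole, guard resting on its top, origin 96 mm above desk. A like block holds a black-handled screwdriver (top at 155 mm): not needed.
Mind the look-alikes: they are no part of the job. Leave any purple look-alike of the tray alone.

How it is judged:
By the outcome, as a careful person would: the job done as asked, in the order asked, and still so for the second after the job is handed in, with the robot touching nothing.
It also fails if it takes over 72 s, if anything falls off the work surface, if the arm or the gripper's body presses on something with over 40 N, if the wrist force passes 120 N, or if a joint passes its speed limit or range.

## Working session

There is one attempt and no reset: what is moved stays moved. The work goes in short steps, Python scripts to look and compute and a shell command to move; the robot and the scene stay as the last step left them, time stands still between calls to the robot, and variables do not carry over. Pictures are saved under pics/ and viewed, at most 14 in all, crops included, and the job is handed in when it is done.

```bash
mkdir -p pics; cat > h.py <<'E'
from rig import *
import numpy as np, cv2
from scipy.spatial.transform import Rotation as R
def K(p): 
    f=210/np.tan(np.radians(p["fovy"])/2); return np.array([[f,0,p["cx"]],[0,f,p["cy"]],[0,0,1.]])
def ray(cam,px,p=None):
    p=p or camera_params(cam); u=cv2.undistortPoints(np.array([[px]],float),K(p),np.array(p["D"],float))[0,0]
    T=np.array(p["world_from_camera"]); return T[:3,3],T[:3,:3]@np.array([u[0],u[1],1])
def at(cam,px,z,p=None):
    o,d=ray(cam,px,p); return o+d*(z-o[2])/d[2]
def proj(cam,X,p=None):
    p=p or camera_params(cam); T=np.linalg.inv(np.array(p["world_from_camera"])); 
    return cv2.projectPoints(np.atleast_2d(np.array(X,float)),cv2.Rodrigues(T[:3,:3])[0],T[:3,3],K(p),np.array(p["D"],float))[0][:,0]
def save(cam,name):
    im=read_camera(cam); cv2.imwrite(f"pics/{name}.png",im[:,:,::-1]); return im
def rel(target,yaw=None):
    "shift in tool axes/500mm from measured TCP to target"
    s=state(); r=R.from_rotvec(s["tcp_rot"]); return np.round(r.inv().apply(np.array(target)-s["tcp_pos"])/.5,4)
E
python3 - <<'E'
from h import *
a=save("scene","s0");b=save("top","t0")
cv2.imwrite("pics/st0.png",cv2.resize(np.vstack([a,b]),(560,600) if 0 else (400,600))[:,:,::-1])
s=state();print({k:np.round(v,3) for k,v in s.items()}); print([k for k in globals() if 'depth' in k], globals().get('grip_depth'))
Z={"hinge_bore":.115,"pin":.107,"tray":0.0,"punch":.096}
for c in("scene","top"):
    print(c,np.round(camera_params(c)["world_from_camera"],2)[:3,3])
    for q in Z:
        for d in place_of(q,c)[:3]: print(c,q,round(d["score"],2),np.round(d["pixel"]),np.round(at(c,d["pixel"],Z[q]),3))
E
```

```text
{'clock': np.float64(0.1), 'q': array([-1.085,  0.69 , -0.195,  1.566,  0.157,  0.903, -0.215]), 'joint_vel': array([ 0.   , -0.002, -0.   , -0.003, -0.001, -0.   ,  0.001]), 'joint_torque': array([-4.0000e-03, -5.2850e+01, -1.2720e+00, -1.5384e+01, -5.3000e-02,
        2.0000e-03,  0.0000e+00]), 'tcp_pos': array([0.273, 0.562, 0.238]), 'tcp_rot': array([-7.030e-01, -3.062e+00,  2.000e-03]), 'wrist_force': array([-0.718,  0.873, -0.019]), 'ft_torque': array([0.056, 0.018, 0.008]), 'grip_force': np.float64(0.0), 'opening': np.float64(0.088)}
['grip_depth'] 0.0187
scene [1.07 0.58 0.89]
scene hinge_bore 0.59 [217. 263.] [0.591 0.069 0.115]
scene pin 0.54 [216. 263.] [0.587 0.063 0.107]
scene tray 0.94 [234. 150.] [ 0.176 -0.263  0.   ]
scene tray 0.83 [151. 232.] [ 0.548 -0.196  0.   ]
scene punch 0.72 [318. 279.] [0.486 0.238 0.096]
top [0.34 0.03 1.19]
top hinge_bore 0.81 [270. 127.] [0.587 0.067 0.115]
top pin 0.41 [267. 125.] [0.593 0.075 0.107]
top tray 0.95 [407. 306.] [ 0.173 -0.277  0.   ]
top tray 0.56 [376. 158.] [ 0.54  -0.196  0.   ]
top punch 0.7 [195. 173.] [0.481 0.24  0.096]
```

View pics/s0.png

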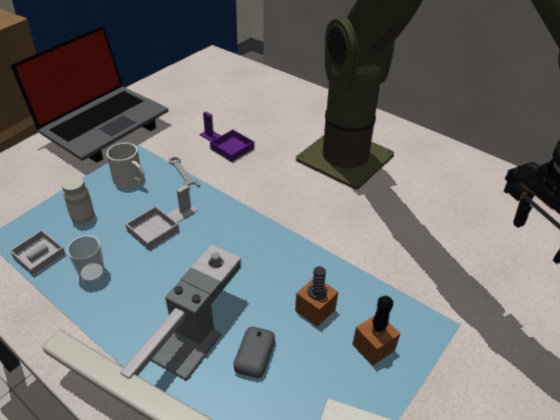

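View pics/t0.png

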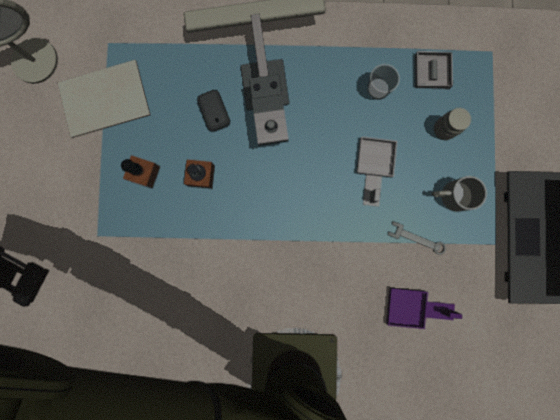

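Candidates, by pixel in the top picture:
- **Tray:** aluminium tray with tab at (376,158), purple look-alike at (407,306), plain dish with the short pin at (433,70). I choose (376,158).
- **Punch:** ribbed tool at (197,172), black screwdriver at (132,168). I choose (197,172).
- **Pin:** in the hinge at (270,126).

Next is one close crop to check these choices.

```bash
python3 - <<'E'
from h import *
im=cv2.imread("pics/t0.png"); s=cv2.imread("pics/s0.png")
A=cv2.resize(im[95:215,170:290],(400,400),interpolation=cv2.INTER_CUBIC)
B=cv2.resize(im[125:215,340:430],(400,400),interpolation=cv2.INTER_CUBIC)
cv2.imwrite("pics/c0.png",np.hstack([A,B])*1)
def tri(p1,p2):
    (o1,d1),(o2,d2)=ray("scene",p1),ray("top",p2); M=np.c_[d1,-d2]; t=np.linalg.lstsq(M,o2-o1,rcond=None)[0]
    a,b=o1+t[0]*d1,o2+t[1]*d2; return (a+b)/2,np.linalg.norm(a-b)
for q in("hinge_bore","pin","tray","punch"):
    P={c:[d["pixel"] for d in place_of(q,c)] for c in("scene","top")}
    for p in P["scene"]:
        for r in P["top"]:
            x,e=tri(p,r)
            if e<.02: print(q,np.round(x,3),round(e,4))
for d in outline_of("tray","top")[:2]:
    m=d["pixels"]; print(d["bbox"],d["score"]); 
E
```

```text
hinge_bore [0.588 0.067 0.111] 0.0009
pin [0.592 0.073 0.117] 0.0052
tray [ 0.169 -0.276 -0.009] 0.0081
tray [ 0.543 -0.199 -0.006] 0.0056
punch [0.483 0.238 0.093] 0.0044
[387.5, 288.0, 464.5, 330.5] 0.86
[356.3, 139.2, 395.0, 206.1] 0.72
```

View pics/c0.png

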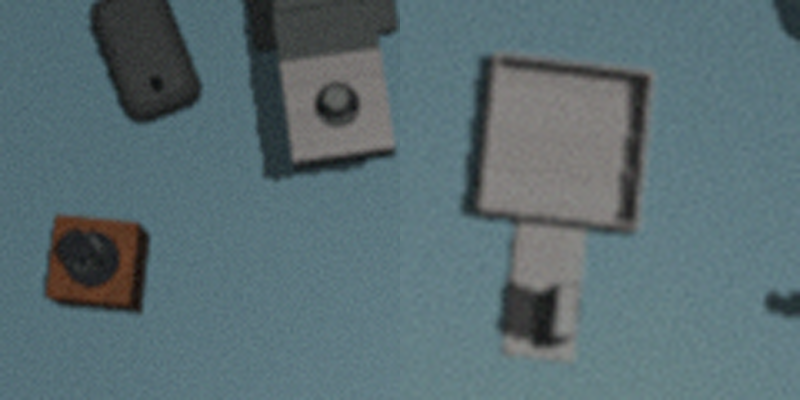

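The crop confirms the aluminium tray (pan, tongue and upright tab on the right), the steel pin in the hinge plate at about (337,103), and the punch in its block at about (88,255).

```bash
python3 - <<'E'
from h import *
p=camera_params("top")
C=np.array([(490,57),(650,72),(635,232),(475,213)],float); C=C*.225+[340-90,125]
X=np.array([at("top",c,.025,p) for c in C]);c=X.mean(0); print("pan",c.round(4)); 
f=(X[0]+X[1]-X[2]-X[3]);print("yaw",np.degrees(np.arctan2(f[1],f[0])),[np.linalg.norm(X[i]-X[i-1]).round(3) for i in range(4)])
g=(X[0]+X[3]-X[1]-X[2]);print("yaw2",np.degrees(np.arctan2(-g[0],g[1])))
u=f/np.linalg.norm(f);print("tab",(c-.1*u).round(4), proj("top",[*(c-.1*u)[:2],.075],p))
H=np.array([(280,62),(382,47),(395,152),(292,162)],float)*.3+[170,95]
X=np.array([at("top",h,.115,p) for h in H]);print("hinge",X.round(3).tolist(),X.mean(0).round(4),[np.linalg.norm(X[i]-X[i-1]).round(3) for i in range(4)])
print("pin top",at("top",np.array([337,100])*.3+[170,95],.137,p),"punch top",at("top",np.array([72,248])*.3+[170,95],.126,p), "blk",at("top",np.array([95,262])*.3+[170,95],.06,p))
s=state();r=R.from_rotvec(s["tcp_rot"]).as_matrix();print(r.round(3)); print(np.degrees(np.arctan2(r[1,0],r[0,0])))
E
```

```text
pan [ 0.5386 -0.1938  0.025 ]
yaw -5.146408837741792 [np.float64(0.088), np.float64(0.09), np.float64(0.09), np.float64(0.089)]
yaw2 -4.789288084593622
tab [ 0.439  -0.1848  0.025 ] [[376.69597898 195.62058246]]
hinge [[0.618, 0.105, 0.115], [0.63, 0.035, 0.115], [0.557, 0.025, 0.115], [0.549, 0.095, 0.115]] [0.5884 0.065  0.115 ] [np.float64(0.07), np.float64(0.071), np.float64(0.074), np.float64(0.071)]
pin top [0.58709631 0.06462445 0.137     ] punch top [0.48491586 0.24136423 0.126     ] blk [0.4842678  0.23739812 0.06      ]
[[-0.9    0.437  0.   ]
 [ 0.437  0.9    0.   ]
 [ 0.     0.    -1.   ]]
154.11153136462164
```

```bash
cat >> h.py <<'E'
def go(t,yy):
    "rows' shift, and turn about tool z (share), for tool y at world angle yy deg (mod 180), tool z down"
    s=state(); r=R.from_rotvec(s["tcp_rot"]); a=np.degrees(np.arctan2(*r.as_matrix()[[1,0],1])); 
    d=(yy-a+90)%180-90; T=R.from_euler("z",np.radians(a+d-90))*R.from_rotvec([0,0,0]); 
    y=np.radians(a+d); M=np.c_[[np.sin(y)*1,-np.cos(y),0],[np.cos(y),np.sin(y),0],[0,0,-1.]]; M[:,0]=np.cross(M[:,1],M[:,2])
    rv=(r.inv()*R.from_matrix(M)).as_rotvec()/.5
    print("t",round(float(s["clock"]),2),"pos",np.round(s["tcp_pos"],4),"yaw",round(a,1),"q",np.round(s["q"],2),"shift",rel(t),"turn",rv.round(3),"F",np.round(s["wrist_force"],1),"op",round(float(s["opening"]),4),"gf",round(float(s["grip_force"]),1))
E
python3 -m jog '[[[-0.59,-0.41,-0.04,0,0,-0.73,1],[-0.59,-0.41,-0.04,0,0,-0.73,1],[-0.59,-0.41,-0.04,0,0,-0.73,1],[-0.59,-0.41,-0.04,0,0,-0.73,1],[-0.59,-0.41,-0.04,0,0,-0.73,1],[-0.59,-0.41,-0.04,0,0,-0.73,1],[-0.59,-0.41,-0.04,0,0,-0.73,1],[-0.59,-0.41,-0.04,0,0,-0.73,1]]]'
python3 -c "
from h import *
go([.439,-.185,.22],85)"
```

```text
clock: 1.62
tcp_pos: [0.4366, 0.2703, 0.2576]
tcp_rot: [0.136, 3.138, 0.0]
wrist_force: [1.8, -0.2, -0.4]
opening: 0.0882
grip_force: 0.0
t 1.62 pos [0.4366 0.2703 0.2576] yaw 85.0 q [-0.42  0.53 -0.35  1.87  0.25  0.78  0.58] shift [-0.0835 -0.9067  0.075 ] turn [0.001 0.001 0.001] F [ 1.8 -0.2 -0.4] op 0.0882 gf 0.0
```

```bash
python3 -m jog '[[[-0.083,-0.907,0,0,0,0,1],[-0.083,-0.907,0,0,0,0,1],[-0.083,-0.907,0,0,0,0,1],[-0.083,-0.907,0,0,0,0,1],[-0.083,-0.907,0,0,0,0,1],[-0.083,-0.907,0,0,0,0,1],[-0.083,-0.907,0,0,0,0,1],[-0.083,-0.907,0,0,0,0,1]]]' >/dev/null
python3 -c "
from h import *
go([.439,-.185,.20],85)"
```

```text
t 2.28 pos [ 0.4371 -0.0632  0.2575] yaw 85.0 q [ 0.3   0.44 -0.38  2.06  0.26  0.68  1.24] shift [-0.0248 -0.2423  0.115 ] turn [-0.     0.002  0.001] F [ 0.9 -1.  -0.8] op 0.0884 gf 0.0
```

```bash
python3 -m jog '[[[-0.025,-0.242,0.1,0,0,0,1],[-0.025,-0.242,0.1,0,0,0,1],[-0.025,-0.242,0.1,0,0,0,1],[-0.025,-0.242,0.1,0,0,0,1],[-0.025,-0.242,0.1,0,0,0,1],[-0.025,-0.242,0.1,0,0,0,1]]]' >/dev/null
python3 - <<'E'
from h import *
p=camera_params("wrist"); im=save("wrist","w1"); go([.439,-.185,.0363],85)
print(np.round(np.array(p["world_from_camera"]),3))
for d in place_of("tray","wrist")[:2]: print(d["score"],d["pixel"],at("wrist",d["pixel"],0,p))
print(proj("wrist",[[.439,-.185,.075],[.5386,-.1938,0]],p))
E
```

```text
t 2.83 pos [ 0.4399 -0.1812  0.2077] yaw 85.1 q [ 0.52  0.56 -0.35  2.03  0.33  0.6   1.44] shift [ 0.0014 -0.0081  0.3428] turn [0.002 0.002 0.005] F [ 0.3  0.4 -0.5] op 0.088 gf 0.0
[[ 0.087  0.953  0.292  0.363]
 [ 0.996 -0.083 -0.025 -0.176]
 [ 0.001  0.293 -0.956  0.352]
 [ 0.     0.     0.     1.   ]]
0.78 [279.8, 274.8] [ 0.54024024 -0.18977512  0.        ]
[[275.23748464 202.03399735]
 [275.90739902 273.70767562]]
```

View pics/w1.png

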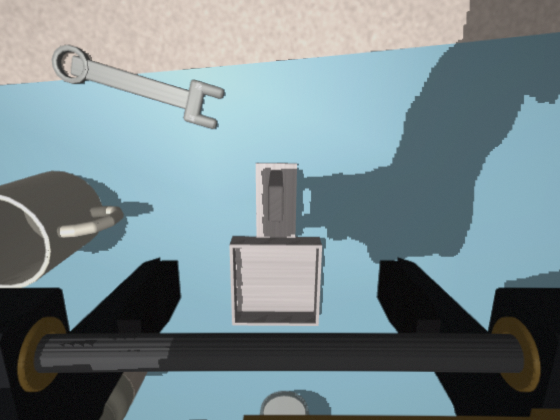

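The wrist picture shows the tab top centred near (275,198) and the pan at (276,281). Both match the prediction, and the tool is aligned with the tray.

```bash
python3 -m jog '[[[0,-0.007,0.343,0,0,0,1],[0,-0.007,0.343,0,0,0,1],[0,-0.007,0.343,0,0,0,1],[0,-0.007,0.343,0,0,0,1],[0,-0.007,0.343,0,0,0,1],[0,-0.007,0.343,0,0,0,1],[0,-0.007,0.343,0,0,0,1],[0,-0.007,0.343,0,0,0,1]]]' >/dev/null
python3 -m jog '[[[0,0,0,0,0,0,-1],[0,0,0,0,0,0,-1],[0,0,0,0,0,0,-1],[0,0,0,0,0,0,-1],[0,0,0,0,0,0,-1],[0,0,0,0,0,0,-1],[0,0,0,0,0,0,-1],[0,0,0,0,0,0,-1]]]' 25
python3 -c "
from h import *
go([.489,.051,.0363],98)"
```

```text
clock: 4.22
tcp_pos: [0.4389, -0.1863, 0.0356]
tcp_rot: [-0.136, -3.138, -0.0]
wrist_force: [-0.1, 1.0, -0.2]
opening: 0.0369
grip_force: 0.0
t 4.22 pos [ 0.4389 -0.1863  0.0356] yaw 85.0 q [ 0.36  0.88 -0.09  2.14  0.51  0.14  1.28] shift [-0.0586  0.4814 -0.0013] turn [ 0.    -0.    -0.453] F [-0.1  1.  -0.2] op 0.0369 gf 0.0
```

```bash
python3 -m jog '[[[0,0,0,0,0,0,-1],[0,0,0,0,0,0,-1],[0,0,0,0,0,0,-1],[0,0,0,0,0,0,-1],[0,0,0,0,0,0,-1],[0,0,0,0,0,0,-1],[0,0,0,0,0,0,-1],[0,0,0,0,0,0,-1]]]'
python3 - <<'E'
from h import *
go([.489,.051,.0363],98)
p=camera_params("top")
read_camera("top")
# hinge plate outline
o=outline_of("hinge_bore","top"); print(len(o))
E
```

```text
clock: 4.88
tcp_pos: [0.4389, -0.1861, 0.0356]
tcp_rot: [-0.136, -3.138, -0.001]
wrist_force: [-0.4, 0.2, -0.7]
opening: 0.012
grip_force: 25.0
t 4.88 pos [ 0.4389 -0.1861  0.0356] yaw 85.0 q [ 0.36  0.88 -0.09  2.14  0.51  0.14  1.28] shift [-0.0589  0.481  -0.0012] turn [ 0.001 -0.    -0.452] F [-0.4  0.2 -0.7] op 0.012 gf 25.0
1
```

```bash
python3 -m jog '[[[-0.005,0.04,0,0,0,-0.08,-1],[-0.01,0.08,0,0,0,-0.16,-1],[-0.015,0.12,0,0,0,-0.24,-1],[-0.02,0.16,0,0,0,-0.32,-1],[-0.025,0.2,0,0,0,-0.4,-1],[-0.03,0.24,0,0,0,-0.452,-1],[-0.035,0.28,0,0,0,-0.452,-1],[-0.035,0.28,0,0,0,-0.452,-1]]]'
python3 - <<'E'
from h import *
go([.489,.051,.0356],98)
im=save("top","t2"); p=camera_params("top"); 
A=cv2.resize(im[85:215,230:360],(600,600),interpolation=cv2.INTER_CUBIC)
cv2.imwrite("pics/c2.png",A[:,:,::-1])
E
```

```text
clock: 5.65
tcp_pos: [0.4702, -0.0433, 0.0357]
tcp_rot: [-0.228, 3.131, 0.006]
wrist_force: [0.3, 1.6, -2.3]
opening: 0.0113
grip_force: 25.0
t 5.65 pos [ 0.4702 -0.0433  0.0357] yaw 98.3 q [ 0.04  0.88 -0.08  2.16  0.49  0.12  1.22] shift [-0.0645  0.1811  0.0011] turn [0.007 0.006 0.012] F [ 0.3  1.6 -2.3] op 0.0113 gf 25.0
```

View pics/c2.png

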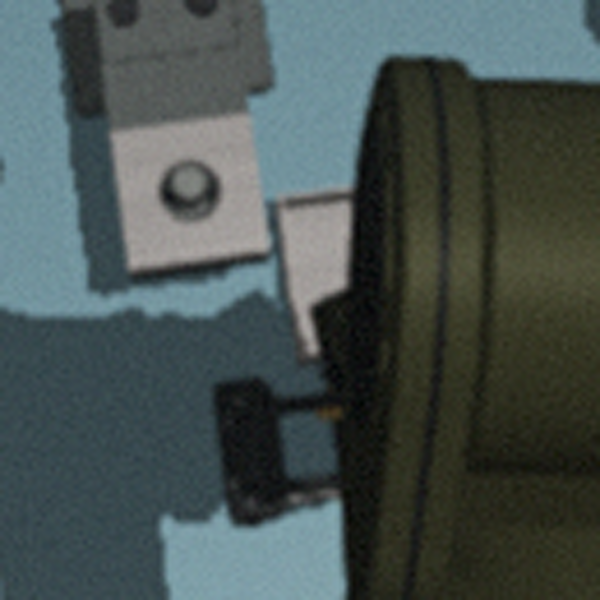

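The plate's left edge and the pan's left edge, (110,130)–(128,272) and (278,205)–(300,360), are parallel to within 1°. The tray is heading straight in below the plate.

```bash
python3 -m jog '[[[-0.01,0.03,0,0,0,0,-1],[-0.02,0.06,0,0,0,0,-1],[-0.03,0.09,0,0,0,0,-1],[-0.04,0.12,0,0,0,0,-1],[-0.055,0.15,0,0,0,0,-1],[-0.064,0.181,0,0,0,0,-1],[-0.064,0.181,0,0,0,0,-1],[-0.064,0.181,0,0,0,0,-1]]]'
python3 - <<'E'
from h import *
go([.489,.051,.0356],98)
im=save("scene","s3"); 
A=cv2.resize(im[190:340,120:320],(800,600),interpolation=cv2.INTER_CUBIC)
print(proj("scene",[.588,.066,.025]))
cv2.imwrite("pics/c3.png",A[:,:,::-1])
E
```

```text
clock: 6.37
tcp_pos: [0.4876, 0.0452, 0.0357]
tcp_rot: [0.22, -3.134, 0.001]
wrist_force: [-0.5, 0.7, -1.4]
opening: 0.0115
grip_force: 25.0
t 6.37 pos [0.4876 0.0452 0.0357] yaw 98.0 q [-0.13  0.89 -0.09  2.1   0.41  0.17  1.12] shift [-0.0043  0.0111  0.0002] turn [-0.001 -0.     0.001] F [-0.5  0.7 -1.4] op 0.0115 gf 25.0
[[219.3651915  290.13273224]]
```

View pics/c3.png

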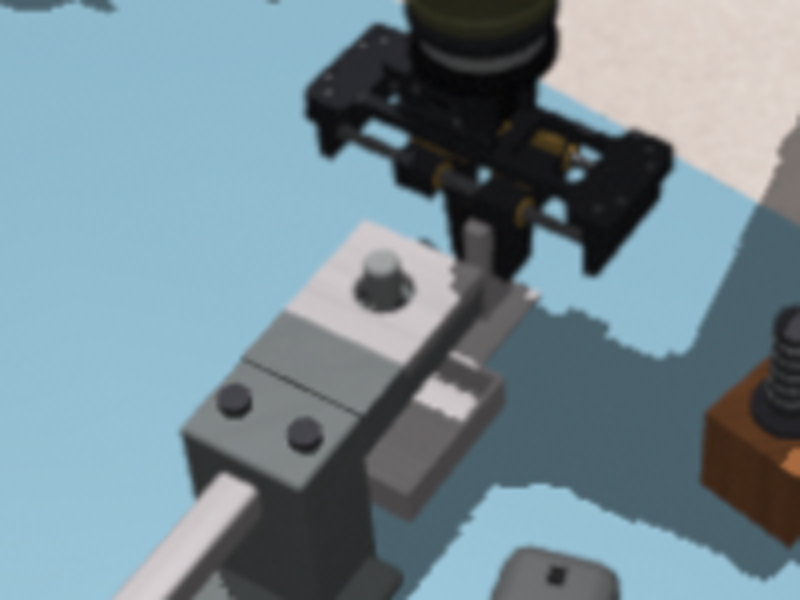

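```bash
python3 - <<'E'
from h import *
s=state();a=np.radians(8);u=np.array([np.cos(a),np.sin(a)]);v=np.array([-u[1],u[0]])
c=s["tcp_pos"][:2]+.1*u; print(c)
for x,y,z in[(-.045,.045,.025),(.045,.045,.025),(.045,.045,0),(-.045,.045,0)]:
    print((proj("scene",[*(c+x*u+y*v),z])[0]-[120,190])*4)
print("hinge corners")
b=np.array([.588,.066])
for x,y in[(-.035,-.035),(-.035,.035),(.035,-.035),(.035,.035)]:
    print((proj("scene",[*(b+x*u+y*v),.115])[0]-[120,190])*4, (proj("top",[*(b+x*u+y*v),.115])[0]-[230,85])*600/130)
for q in ((503,375),(408,488)): print(at("scene",np.array(q)/4+[120,190],.025))
for q in ((366,220),(483,275),(287,312),(407,362)): print(at("scene",np.array(q)/4+[120,190],.115))
E
```

```text
[0.5863782  0.05810651]
[507.6980873  369.22349216]
[410.67926014 487.08635211]
[413.4159646  516.65772743]
[508.75399965 399.32342595]
hinge corners
[369.84365448 213.35722156] [266.75635917 254.05828934]
[485.60490268 266.64569883] [125.86001674 270.70618018]
[286.43852839 301.50931436] [249.9025153  116.11039937]
[404.74905543 359.50932973] [109.82732048 132.59130859]
[0.54010498 0.09706873 0.025     ]
[0.62595248 0.10828046 0.025     ]
[0.56284096 0.0281841  0.115     ]
[0.55348066 0.09846861 0.115     ]
[0.6321759  0.04124069 0.115     ]
[0.61823983 0.10739375 0.115     ]
```

```bash
python3 -m jog '[[[-0.007,0.015,0,0,0,0,-1],[-0.007,0.015,0,0,0,0,-1],[-0.007,0.015,0,0,0,0,-1],[-0.007,0.015,0,0,0,0,-1]]]'
python3 - <<'E'
from h import *
go([.490,.053,.0356],98)
E
```

```text
clock: 6.75
tcp_pos: [0.4903, 0.0531, 0.0357]
tcp_rot: [-0.217, 3.134, -0.0]
wrist_force: [0.5, -1.0, -1.3]
opening: 0.0116
grip_force: 25.0
t 6.75 pos [0.4903 0.0531 0.0357] yaw 97.9 q [-0.15  0.89 -0.09  2.09  0.4   0.18  1.11] shift [ 0.0006 -0.0001  0.0002] turn [-0.     0.001 -0.003] F [ 0.5 -1.  -1.3] op 0.0116 gf 25.0
```

Release, rise, then look at the punch with the wrist camera.

```bash
python3 -m jog '[[[0,0,0,0,0,0,0],[0,0,0,0,0,0,0],[0,0,0,0,0,0,0],[0,0,0,0,0,0,0],[0,0,0,0,0,0,0],[0,0,0,0,0,0,0],[0,0,0,0,0,0,0],[0,0,0,0,0,0,0]]]'
python3 -m jog '[[[0,0,-0.08,0,0,0,0],[0,0,-0.16,0,0,0,0],[0,0,-0.24,0,0,0,0],[0,0,-0.32,0,0,0,0],[0,0,-0.4,0,0,0,0],[0,0,-0.45,0,0,0,0],[0,0,-0.45,0,0,0,0],[0,0,-0.45,0,0,0,0]]]'
python3 -c "
from h import *
go([.484,.239,.26],98)"
```

```text
clock: 7.42
tcp_pos: [0.4901, 0.0536, 0.0357]
tcp_rot: [-0.219, 3.134, 0.0]
wrist_force: [0.3, -0.6, 0.2]
opening: 0.0441
grip_force: 0.0
clock: 8.08
tcp_pos: [0.4907, 0.0535, 0.2619]
tcp_rot: [-0.218, 3.131, 0.0]
wrist_force: [-0.4, -0.6, -0.1]
opening: 0.0444
grip_force: 0.0
t 8.08 pos [0.4907 0.0535 0.2619] yaw 97.9 q [ 0.02  0.5  -0.34  1.92  0.23  0.76  1.26] shift [-0.0381  0.3692  0.0038] turn [-0.     0.006 -0.002] F [-0.4 -0.6 -0.1] op 0.0444 gf 0.0
```

```bash
python3 -m jog '[[[-0.03,0.36,0,0,0,0,1],[-0.03,0.36,0,0,0,0,1],[-0.03,0.36,0,0,0,0,1],[-0.03,0.36,0,0,0,0,1],[-0.03,0.36,0,0,0,0,1],[-0.03,0.36,0,0,0,0,1],[-0.03,0.36,0,0,0,0,1]]]' >/dev/null
python3 - <<'E'
from h import *
p=camera_params("wrist"); im=save("wrist","w4"); go([.484,.239,.16],98)
for d in place_of("punch","wrist")[:2]: print(d["score"],d["pixel"],at("wrist",d["pixel"],.096,p))
o=outline_of("punch","wrist"); print([(d["score"],d["bbox"]) for d in o])
print(proj("wrist",[[.484,.239,.126],[.484,.239,.06]],p))
E
```

```text
t 8.72 pos [0.4793 0.2322 0.259 ] yaw 98.0 q [-0.34  0.55 -0.32  1.81  0.23  0.82  0.94] shift [-0.0119  0.0126  0.198 ] turn [-0.005 -0.007 -0.002] F [-0.1 -0.4 -0.4] op 0.0881 gf 0.0
0.87 [287.9, 200.8] [0.48396949 0.24234125 0.096     ]
[(0.78, [266.4, 174.1, 306.7, 222.4])]
[[284.58746924 210.0411992 ]
 [283.65434806 190.72353006]]
```

View pics/w4.png

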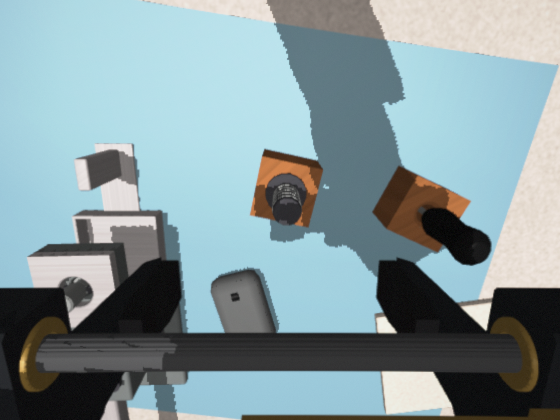

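The wrist picture shows the punch at (287,203) in its block (top centre about (287,190)). The screwdriver head is at (470,248), so I check its clearance to the gripper body.

```bash
python3 - <<'E'
from h import *
h=at("wrist",(475,247),.155);h2=at("top",(129,165),.15);P=at("wrist",(287,206),.126);P2=at("wrist",(287,189),.06);print(h,h2,P,P2)
d=h[:2]-[.4845,.2405]
for y in (98,60,45,20,-20): 
    a=np.radians(y); print(y,"along y",d@[np.cos(a),np.sin(a)],"along x",d@[-np.sin(a),np.cos(a)])
E
```

```text
[0.48609223 0.37695602 0.155     ] [0.48881759 0.37610099 0.15      ] [0.48215649 0.23805724 0.126     ] [0.48365525 0.23958411 0.06      ]
98 along y 0.13490644361782403 along x -0.020567742413367618
60 along y 0.11897049494001628 along x 0.06684909790954052
45 along y 0.09761485394204245 along x 0.09536310003070105
20 along y 0.04816691468893899 along x 0.1276821400468376
-20 along y -0.0451745002607211 along x 0.12877128982729763
```

```bash
python3 -m jog '[[[-0.012,0.013,0.08,0,0,0,1],[-0.012,0.014,0.16,0,0,0,1],[-0.012,0.014,0.24,0,0,0,1],[-0.012,0.014,0.30,0,0,0,1],[-0.012,0.014,0.356,0,0,0,1],[-0.012,0.014,0.356,0,0,0,1],[-0.012,0.014,0.356,0,0,0,1]]]'
python3 -m jog '[[[0,0,0,0,0,0,-0.3],[0,0,0,0,0,0,-1],[0,0,0,0,0,0,-1],[0,0,0,0,0,0,-1],[0,0,0,0,0,0,-1],[0,0,0,0,0,0,-1],[0,0,0,0,0,0,-1],[0,0,0,0,0,0,-1]]]' 40
python3 -m jog '[[[0,0,0,0,0,0,-1],[0,0,0,0,0,0,-1],[0,0,0,0,0,0,-1],[0,0,0,0,0,0,-1],[0,0,0,0,0,0,-1],[0,0,0,0,0,0,-1],[0,0,0,0,0,0,-1],[0,0,0,0,0,0,-1]]]' 40
```

```text
clock: 9.4
tcp_pos: [0.4845, 0.2398, 0.082]
tcp_rot: [0.215, -3.131, 0.004]
wrist_force: [-0.4, -1.0, 0.3]
opening: 0.0882
grip_force: 0.0
clock: 10.07
tcp_pos: [0.485, 0.2418, 0.0829]
tcp_rot: [-0.219, 3.134, 0.0]
wrist_force: [-0.4, 1.1, 0.3]
opening: 0.0369
grip_force: 0.0
clock: 10.73
tcp_pos: [0.4849, 0.2416, 0.0827]
tcp_rot: [0.219, -3.134, 0.0]
wrist_force: [-0.0, -1.1, -0.7]
opening: 0.0232
grip_force: 40.0
```

```bash
python3 -m jog '[[[0,0,-0.04,0,0,0,-1],[0,0,-0.1,0,0,0,-1],[0,0,-0.16,0,0,0,-1],[0,0,-0.22,0,0,0,-1],[0,0,-0.28,0,0,0,-1],[0,0,-0.32,0,0,0,-1],[0,0,-0.32,0,0,0,-1],[0,0,-0.32,0,0,0,-1]]]'
python3 -c "
from h import *
go([.589,.067,.243],98)"
```

```text
clock: 11.4
tcp_pos: [0.4851, 0.2419, 0.2432]
tcp_rot: [-0.218, 3.132, 0.001]
wrist_force: [0.3, 0.3, -3.2]
opening: 0.0235
grip_force: 40.0
t 11.4 pos [0.4851 0.2419 0.2432] yaw 98.0 q [-0.35  0.58 -0.32  1.81  0.25  0.79  0.91] shift [-0.1572 -0.3752  0.0004] turn [ 0.001  0.003 -0.001] F [ 0.3  0.3 -3.2] op 0.0235 gf 40.0
```

```bash
python3 -m jog '[[[-0.03,-0.07,0,0,0,0,-1],[-0.06,-0.14,0,0,0,0,-1],[-0.09,-0.21,0,0,0,0,-1],[-0.12,-0.28,0,0,0,0,-1],[-0.14,-0.34,0,0,0,0,-1],[-0.157,-0.375,0,0,0,0,-1],[-0.157,-0.375,0,0,0,0,-1],[-0.157,-0.375,0,0,0,0,-1]]]'
python3 - <<'E'
from h import *
go([.589,.067,.243],98)
im=save("scene","s5"); p=camera_params("wrist"); w=save("wrist","w5")
A=cv2.resize(im[190:340,120:320],(800,600),interpolation=cv2.INTER_CUBIC)[:,150:650]
B=cv2.resize(w[100:320,180:380],(300,330)); B=np.vstack([B,np.zeros((270,300,3),np.uint8)])
cv2.imwrite("pics/c5.png",np.hstack([A,B])[:,:,::-1])
t=state()["tcp_pos"].copy();t[2]-=.0777
print("tip",t,(proj("scene",t)[0]-[120,190])*4-[150,0],"wr",(proj("wrist",t,p)[0]-[180,100])*1.5,"pin top pred",(proj("scene",[.589,.067,.137])[0]-[120,190])*4-[150,0],(proj("wrist",[.589,.067,.137],p)[0]-[180,100])*1.5)
E
```

```text
clock: 12.07
tcp_pos: [0.5879, 0.0653, 0.2403]
tcp_rot: [0.214, -3.13, 0.001]
wrist_force: [-1.3, 0.8, -1.0]
opening: 0.0231
grip_force: 40.0
t 12.07 pos [0.5879 0.0653 0.2403] yaw 97.8 q [ 0.    0.65 -0.33  1.66  0.26  0.88  1.27] shift [-0.0027  0.0031 -0.0055] turn [-0.001 -0.008 -0.007] F [-1.3  0.8 -1. ] op 0.0231 gf 40.0
tip [0.58730601 0.06830416 0.16352513] [234.94085367 216.50332251] wr [150.4922     188.69940405] pin top pred [233.95879769 255.47582566] [146.99412244 173.59782903]
```

View pics/c5.png

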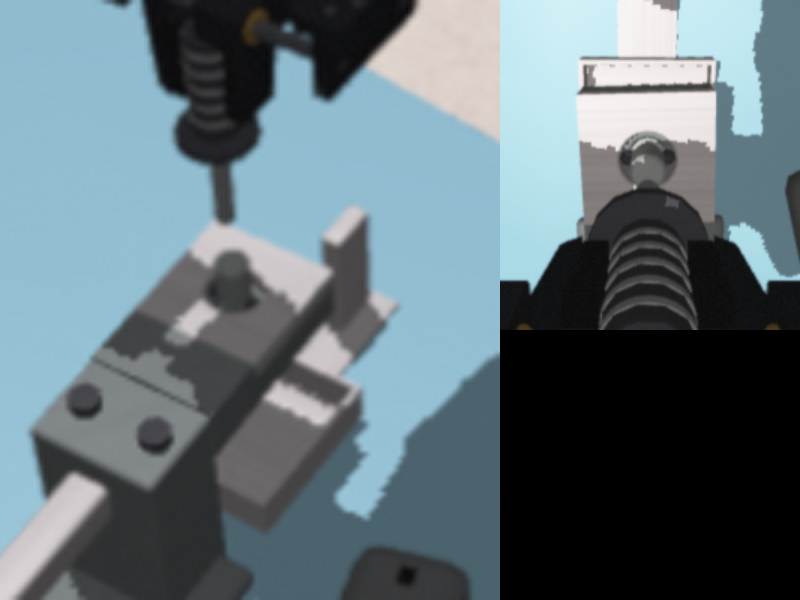

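```bash
python3 - <<'E'
from h import *
p=camera_params("wrist"); t=state()["tcp_pos"].copy()
f=lambda X:((proj("scene",X)[0]-[120,190])*4-[150,0]).round(1)
for dz in(-.0777,-.0227,.01,.0433): print(dz,f(t+[0,0,dz]))
# tip at z .163 from scene pixel
for z in(.160,.1626,.166):print(at("scene",np.array([376,218])/4+[120,190],z))
print("pin top",at("scene",np.array([383,257])/4+[120,190],.137))
w=cv2.imread("pics/w5.png")[170:270,230:330]; cv2.imwrite("pics/c6.png",cv2.resize(w,(600,600),interpolation=cv2.INTER_CUBIC))
g=lambda X:((proj("wrist",X,p)[0]-[230,170])*6).round(1)
print("w tip",g(t-[0,0,.0777]),"guard",g(t-[0,0,.0227]),"pin",g([.589,.067,.137]),"bore",g([.589,.067,.115]))
E
```

```text
-0.0777 [234.9 216.5]
-0.0227 [227.6 132.6]
0.01 [223.   79.5]
0.0433 [218.1  22.9]
[0.58838903 0.06319694 0.16      ]
[0.59011007 0.06505031 0.1626    ]
[0.59236066 0.06747396 0.166     ]
pin top [0.5900266  0.06732949 0.137     ]
w tip [291.9 332.4] guard [292.7 546.3] pin [278.8 272.2] bore [279.5 221.4]
```

View pics/c6.png

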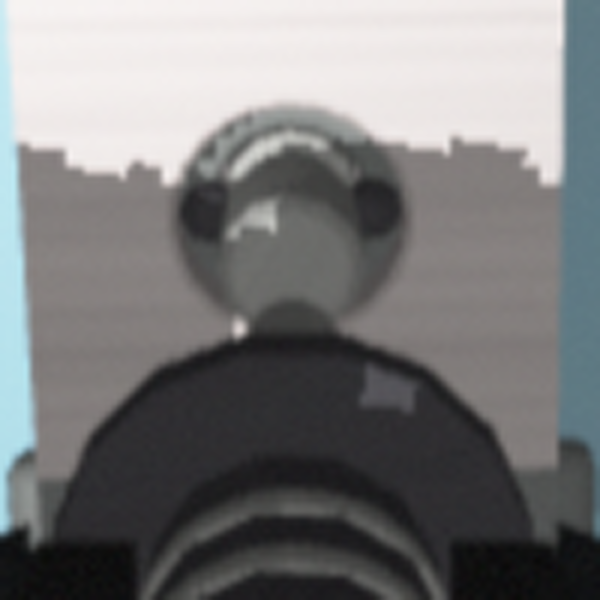

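The close-up shows the pin top centred at (290,262) and the punch tip at about (290,335). They are laterally aligned, and both fit the projection with the pin at about (0.588, 0.068).

```bash
python3 -m jog '[[[0,0,0,0,0,0,-1],[0,0,0,0,0,0,-1],[0,0,0.01,0,0,0,-1]]]' 60 >/dev/null
python3 - <<'E'
from h import *
for i in range(1): go([.5877,.068,.218],98)
p=camera_params("wrist"); im=save("wrist","w7"); t=state()["tcp_pos"]
g=lambda X:((proj("wrist",X,p)[0]-[230,170])*6).round(1)
print("w tip",g(t-[0,0,.0777]),"pin",g([.5877,.068,.137]))
E
```

```text
t 12.42 pos [0.5889 0.0683 0.2383] yaw 98.1 q [-0.    0.66 -0.33  1.66  0.27  0.86  1.27] shift [ 0.0026 -0.0002  0.0407] turn [0.001 0.003 0.003] F [ 0.4 -0.1 -1.4] op 0.0228 gf 60.0
w tip [288.6 317.4] pin [291.3 253.2]
```

```bash
python3 -m jog '[[[0.002,0,0.02,0,0,0,-1],[0.002,0,0.035,0,0,0,-1],[0.002,0,0.042,0,0,0,-1],[0.002,0,0.048,0,0,0,-1],[0.002,0,0.053,0,0,0,-1],[0.002,0,0.058,0,0,0,-1],[0.002,0,0.06,0,0,0,-1]]]'
python3 -c "
from h import *
go([.5877,.068,.1835],98)"
```

```text
clock: 13.05
tcp_pos: [0.5884, 0.067, 0.2086]
tcp_rot: [-0.218, 3.132, 0.0]
wrist_force: [-0.2, 0.2, 3.5]
opening: 0.0226
grip_force: 60.0
t 13.05 pos [0.5884 0.067  0.2086] yaw 98.0 q [-0.01  0.69 -0.32  1.7   0.28  0.8   1.25] shift [0.0013 0.0023 0.0502] turn [ 0.     0.004 -0.001] F [-0.2  0.2  3.5] op 0.0226 gf 60.0
```

```bash
python3 -m jog '[[[0,0,0.01,0,0,0,-1],[0,0,0.02,0,0,0,-1],[0,0,0.028,0,0,0,-1],[0,0,0.036,0,0,0,-1],[0,0,0.042,0,0,0,-1]]]'
python3 -m jog '[[[0,0,0.005,0,0,0,-1],[0,0,0.008,0,0,0,-1],[0,0,0.008,0,0,0,-1]]]'
python3 - <<'E'
from h import *
go([.5877,.068,.1835],98)
im=save("scene","s8"); d=place_of("pin","scene"); print([(x["score"],x["pixel"]) for x in d])
A=cv2.resize(im[190:340,120:320],(800,600),interpolation=cv2.INTER_CUBIC); cv2.imwrite("pics/c8.png",A[:,:,::-1])
E
```

```text
clock: 13.47
tcp_pos: [0.5878, 0.0668, 0.1865]
tcp_rot: [-0.218, 3.134, 0.0]
wrist_force: [0.1, 0.1, -2.1]
opening: 0.0229
grip_force: 60.0
clock: 13.72
tcp_pos: [0.5874, 0.0667, 0.1821]
tcp_rot: [0.218, -3.133, 0.0]
wrist_force: [-0.5, 0.2, -2.3]
opening: 0.0226
grip_force: 60.0
t 13.72 pos [0.5874 0.0667 0.1821] yaw 98.0 q [-0.01  0.73 -0.31  1.72  0.3   0.74  1.24] shift [-0.001   0.0025 -0.0029] turn [ 0.    -0.002 -0.001] F [-0.5  0.2 -2.3] op 0.0226 gf 60.0
[(0.57, [217.8, 289.3])]
```

The force fell back to the punch's weight, so the pin let go. Rise and check.

```bash
python3 -m jog '[[[0,0,-0.02,0,0,0,-1],[0,0,-0.06,0,0,0,-1],[0,0,-0.11,0,0,0,-1],[0,0,-0.15,0,0,0,-1],[0,0,-0.15,0,0,0,-1],[0,0,-0.15,0,0,0,-1]]]'
python3 - <<'E'
from h import *
go([.4849,.2416,.257],98)
a=save("scene","s9"); w=save("wrist","w9")
A=cv2.resize(a[200:340,150:290],(400,400),interpolation=cv2.INTER_CUBIC); B=cv2.resize(w[130:270,210:350],(400,400),interpolation=cv2.INTER_CUBIC)
cv2.imwrite("pics/c9.png",np.hstack([A,B])[:,:,::-1])
E
```

```text
clock: 14.32
tcp_pos: [0.5885, 0.067, 0.2593]
tcp_rot: [-0.218, 3.131, 0.001]
wrist_force: [0.2, 0.7, -2.2]
opening: 0.0226
grip_force: 60.0
t 14.32 pos [0.5885 0.067  0.2593] yaw 98.0 q [ 0.01  0.63 -0.34  1.64  0.25  0.91  1.28] shift [0.1568 0.3746 0.0041] turn [ 0.     0.007 -0.001] F [ 0.2  0.7 -2.2] op 0.0226 gf 60.0
```

View pics/c9.png

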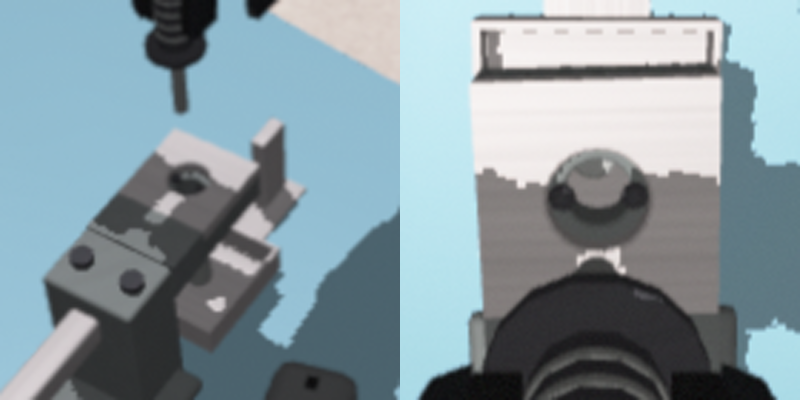

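The hole is empty, and the pin shows standing in the tray below the plate at about (203,270) in the left crop. Now the punch goes back.

```bash
python3 -m jog '[[[0.03,0.07,0,0,0,0,-1],[0.06,0.14,0,0,0,0,-1],[0.09,0.21,0,0,0,0,-1],[0.12,0.28,0,0,0,0,-1],[0.14,0.34,0,0,0,0,-1],[0.157,0.374,0,0,0,0,-1],[0.157,0.374,0,0,0,0,-1],[0.157,0.374,0,0,0,0,-1]]]' >/dev/null
python3 -m jog '[[[0,0,0,0,0,0,-1],[0,0,0,0,0,0,-1]]]' >/dev/null
python3 - <<'E'
from h import *
go([.4847,.2412,.0827],98)
p=camera_params("wrist");w=save("wrist","w10");t=state()["tcp_pos"]
print("tip",proj("wrist",t-[0,0,.0777],p),"hole",proj("wrist",[.4847,.2412,.06],p))
B=cv2.resize(w[130:270,200:370],(728,600),interpolation=cv2.INTER_CUBIC);cv2.imwrite("pics/c10.png",B[:,:,::-1])
E
```

```text
t 15.25 pos [0.4847 0.2391 0.2571] yaw 97.8 q [-0.34  0.57 -0.33  1.79  0.24  0.82  0.92] shift [-0.0008  0.0046  0.3488] turn [-0.003 -0.002 -0.006] F [-0.1  0.4 -1.9] op 0.0226 gf 60.0
tip [[279.14650556 225.36265542]] hole [[281.18272993 184.81833727]]
```

View pics/c10.png

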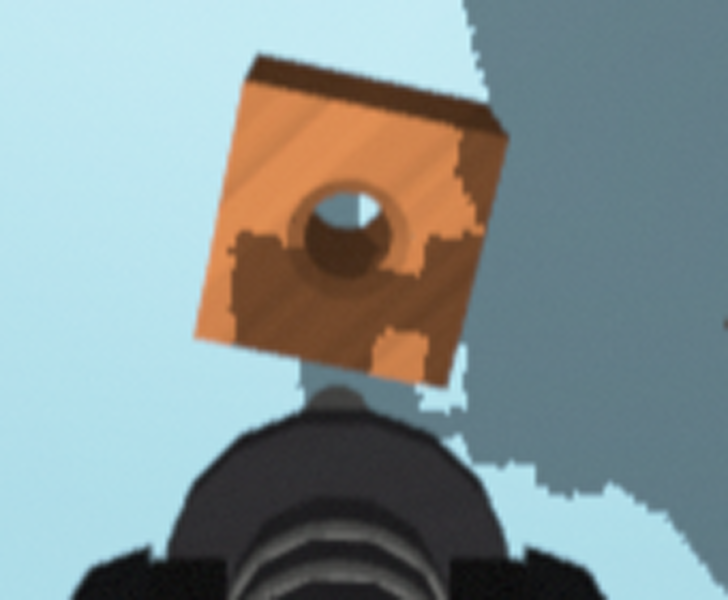

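The hole centre, (348,237) in the crop, matches my prediction to under a pixel. Lower the punch.

```bash
python3 -m jog '[[[0,0.0045,0.05,0,0,0,-1],[0,0.0045,0.11,0,0,0,-1],[0,0.0045,0.17,0,0,0,-1],[0,0.0045,0.2,0,0,0,-1],[0,0.0045,0.22,0,0,0,-1],[0,0.0045,0.22,0,0,0,-1],[0,0.0045,0.22,0,0,0,-1]]]' 40
python3 -c "
from h import *
go([.4847,.2412,.084],98)"
```

```text
clock: 15.88
tcp_pos: [0.4843, 0.243, 0.1479]
tcp_rot: [-0.217, 3.134, 0.0]
wrist_force: [0.4, -0.8, -1.6]
opening: 0.023
grip_force: 40.0
t 15.88 pos [0.4843 0.243  0.1479] yaw 97.9 q [-0.39  0.72 -0.26  1.9   0.33  0.56  0.84] shift [-0.0002 -0.0036  0.1278] turn [ 0.     0.001 -0.003] F [ 0.4 -0.8 -1.6] op 0.023 gf 40.0
```

```bash
python3 -m jog '[[[0,-0.003,0.03,0,0,0,-1],[0,-0.003,0.06,0,0,0,-1],[0,-0.003,0.09,0,0,0,-1],[0,-0.003,0.115,0,0,0,-1],[0,-0.003,0.124,0,0,0,-1],[0,-0.003,0.128,0,0,0,-1],[0,-0.003,0.128,0,0,0,-1]]]'
python3 -c "
from h import *
go([.4847,.2412,.0827],98)"
```

```text
clock: 16.47
tcp_pos: [0.4846, 0.2421, 0.0845]
tcp_rot: [-0.218, 3.133, 0.001]
wrist_force: [0.1, -0.3, -1.9]
opening: 0.0227
grip_force: 40.0
t 16.47 pos [0.4846 0.2421 0.0845] yaw 98.0 q [-0.43  0.82 -0.2   1.94  0.37  0.42  0.8 ] shift [ 0.0001 -0.0019  0.0036] turn [ 0.001  0.003 -0.001] F [ 0.1 -0.3 -1.9] op 0.0227 gf 40.0
```

```bash
python3 -m jog '[[[0,0,0.002,0,0,0,-1],[0,0,0.004,0,0,0,-1],[0,0,0.004,0,0,0,-1]]]'
python3 -m jog '[[[0,0,0,0,0,0,-0.4],[0,0,0,0,0,0,-0.2],[0,0,0,0,0,0,0.1],[0,0,0,0,0,0,0.4],[0,0,0,0,0,0,0.4],[0,0,0,0,0,0,0.4],[0,0,0,0,0,0,0.4],[0,0,0,0,0,0,0.4]]]'
python3 -m jog '[[[0,0,-0.05,0,0,0,0.4],[0,0,-0.12,0,0,0,0.4],[0,0,-0.2,0,0,0,0.4],[0,0,-0.28,0,0,0,0.4],[0,0,-0.35,0,0,0,0.4],[0,0,-0.35,0,0,0,0.4],[0,0,-0.35,0,0,0,0.4]]]'
python3 - <<'E'
from h import *
a=save("scene","s11"); p=camera_params("top")
cv2.imwrite("pics/c11.png",cv2.resize(a[200:350,150:350],(800,600),interpolation=cv2.INTER_CUBIC)[:,:,::-1])
E
```

```text
clock: 16.72
tcp_pos: [0.4847, 0.2422, 0.0827]
tcp_rot: [-0.218, 3.132, 0.001]
wrist_force: [0.7, -0.5, 2.4]
opening: 0.0232
grip_force: 40.0
clock: 17.38
tcp_pos: [0.4839, 0.2419, 0.0817]
tcp_rot: [0.219, -3.134, -0.0]
wrist_force: [0.4, -0.2, 0.2]
opening: 0.0619
grip_force: 0.0
clock: 17.97
tcp_pos: [0.4849, 0.2424, 0.2587]
tcp_rot: [-0.218, 3.13, 0.003]
wrist_force: [0.1, 0.5, -0.5]
opening: 0.0615
grip_force: 0.0
```

View pics/c11.png

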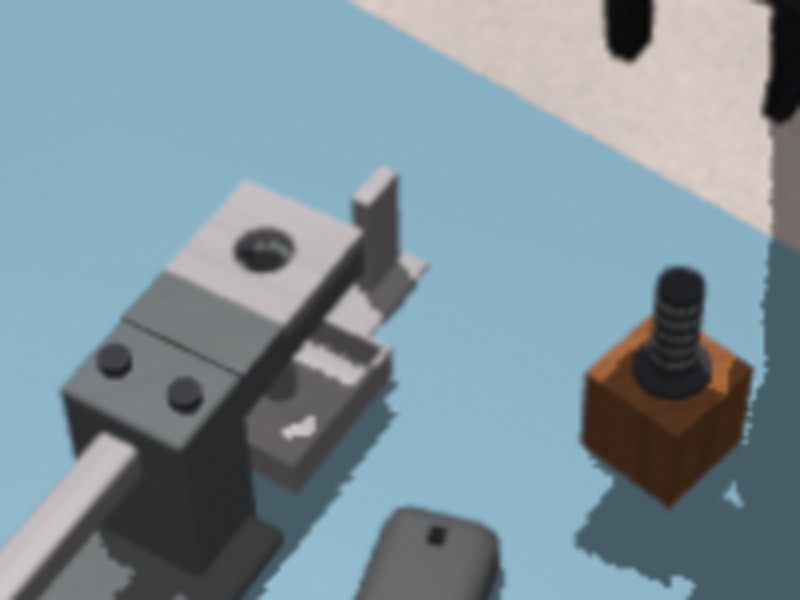

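The punch stands upright in its block at (680,330), the hole is empty at (265,250), and the pin is in the tray at (283,380). The gripper is clear, so I hand in.

```bash
python3 -c "
from rig import *
print(finish_job())"
```

```text
the job is handed in; nothing more can be done
None
```

The job is handed in at about 18 s: the tray stands under the hinge with the pin in it, the punch is back upright in its stand, and the gripper never touched the pin; no verdict was returned.

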